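# Pop the battery hatch of the lamp control box

## Robot

A 6-joint arm with a two-finger parallel gripper is mounted at the origin on the work surface. World frame = base frame: x ahead of the robot, y to its left, z up, the work surface at z = 0. Lengths are in mm, angles in rad, forces in N, time in s.
With the tool pointing down it reaches from about 250 to 725 mm from the base axis. Payload 9.7 kg.
Tool frame: the origin (TCP) lies midway between the tips of the shut fingers; the grasp point (between the pads) lies 19 mm behind it (env.hold_point_z is the distance from the TCP to the grasp point, in mm); z points along the fingers, y is the direction in which the jaws open and shut (so a half turn about z gives the same grasp; the last joint's range is limited). The gripper opens to 85 mm and grips with 20 to 120 N. Pads are 22 mm wide; open, the fingers measure 114 mm over their backs; the gripper's body (76 mm by 85 mm) begins 54 mm behind the grasp point. The pads swing forward as they close: fully open they stand 13 mm farther back than shut.
Start: joints at [-1.262, 0.087, 0.176, 1.66, 0, 1.571], TCP at [167.151, -523.982, 231.284] pointing down, gripper open.
Joint ranges: [-3.13, 3.13], [-0.85, 1.81], [-1.15, 1.24], [-2.2, 2.28], [-1.44, 1.52], [-3.14, 3.14]. Speed limits (rad/s): [2.22, 2.22, 2.57, 3.14, 3.14, 3.14].

## Interface

Orientations are given as [roll, pitch, yaw] about the fixed x, y, z axes, in that order (R = Rz(yaw) Ry(pitch) Rx(roll)).
In Python, from plant import env, kin, cams, models gives the robot as it stands. Calls block until the motion is done:
- env.movep(position, orientation): joint-space move of the TCP to a pose.
- env.line_to(position, rate=150, frame=None): straight line of the TCP; frame=None keeps the orientation; rate is the mean speed in mm/s.
- env.move_joints(angles): joint-space move.
- env.set_gripper(opening, f_grip=None): finger opening in mm; f_grip is the grip in N (None keeps the last); returns when the fingers have stopped.
- env.dwell(seconds).
- kin.solve_ik(position, orientation): joint angles nearest the present ones, or None.
- env.state(): the state.
- cams.capture(name): name is "scene" or "top" or "wrist"; returns (picture, depth): 384x512x3 uint8, red, green, blue; 384x512 float32, mm along the optical axis (not along the pixel's ray), 0 where there is no reading.
- cams.get_calibration(name): a dict with "camera_matrix" (3x3 intrinsics, pixels), "R" (3x3) and "t" (3): a world point X has camera coordinates R X + t; the wrist camera has in their place "T_tool_cam" (4x4, takes a point from camera to tool coordinates, whose origin is the TCP and whose axes are the flange's). Camera axes: x right, y down, z forward; pixel columns grow to the right and rows downward; lengths in mm; the calibration is good to about 2 mm. A picture is of the moment at which its call begins: read the wrist's pose just before it. get_calibration takes no time and is no camera call.
A pose or a line that the arm cannot do raises env.IKError and nothing moves.
- env.sign_off(): hands the job in, once; it reports no verdict.
Trained networks look in the newest picture that a camera, given by its name, has taken for a name from the list of things; names that differ only in an ending like _2 or _b are one class to them, and where a whole thing is asked for, a point or a joint stands for the part that bears it (a point fixed in the world has none). Each returns a list of dicts, best first, with "confidence" (0 to 1); they miss things now and then, are a little off and sometimes report something else, mostly with a low value. They report only what shows in the picture. A call takes as long as a camera call. They do not tell look-alikes from the thing itself.
- models.recognise(camera, query): "rect" ([left, top, right, bottom] in pixels, round what is visible of it).
- models.masks_of(camera, query): "pixels" (384x512 bool, what is visible of it) and "rect" ([left, top, right, bottom] in pixels, round what is visible of it).
The state is a dict: "t": time; "qpos": joint angles; "dq": joint speeds; "tau": joint torques, N m; "ee_pos": TCP position; "tcp_rot": TCP orientation; "contact_force": force on the tool from outside, world axes, zero at the start; "ft_torque": the same for the moment, N m; "width": finger opening in mm.
Only numpy, scipy, OpenCV 4.12 (cv2) and the standard library are available. Lean on these libraries where they do the work, as an engineer would, in place of code of your own. Each camera call takes 0.05 s, during which the arm holds its last target.

## Task

Open the battery hatch of the control box that carries the round dial: with a fingertip, press the free end of the hatch down to its stop once and let go, so that its push-push latch releases and it pops up, then stay clear and see that it stays open. Do not press it a second time (that shuts it again), and leave the hatch of the other box, the one with the two small toggle switches, shut. Do not move, pick up or knock over the small things on the bench and on the box.

Things in the scene. Friction and masses are not known exactly. Their poses are not given: they have to be found in the camera images.
- lampbox: Off-white plastic control box fixed to the bench, 130 mm deep (x), 170 mm wide (y), 60 mm high; a grey hatch covers the left (+y) part of its deck. Origin: centre of its underside; x points from the hatch's free edge towards its hinge. Beside the hatch stands one round black dial, 40 mm across and 18 mm high, centre at x = -5, y = -45 mm.
- lampbox_hatch_hinge (a point): On the hinge axis of the lamp box's hatch, at mid width: x = 42, y = 30, z = 60 mm in the box frame; the axis runs along the box's y. The hatch is a rigid flap 56 mm wide and 64 mm from hinge to free edge (marked by three dark ribs); shut, its top is level and 6 mm above the deck.
- lampbox_hatch_press (a point): Where to press: top face of the lamp box's hatch, mid width, 16 mm in from the free edge, 66 mm above the bench; moves with the hatch. Pressed down here it yields at about 2 to 5 N and meets its stop after about 3.5 mm. The latch frees it only when pressed to the stop and let go; a spring then lifts this point about 25 mm (free edge 33 mm) as the finger withdraws upward.
- lampbox_hatch (a joint): Angle of the lamp box's hatch, rad: 0 shut and latched, -0.07 pressed to the stop, 0.55 popped fully open.
- lampbox_latch (a joint): Travel of the ratchet slide hidden inside the lamp box's latch, m; it counts presses: 0 at the start, about 0.006 while pressed to the stop the first time, about 0.0125 once let go and popped open; a second press takes it to 0.018 and, let go, 0.024 (shut again). After a press that is too shallow it returns to 0.
- motorbox: Off-white plastic control box fixed to the bench, 130 mm deep (x), 170 mm wide (y), 60 mm high; a grey hatch covers the left (+y) part of its deck. Origin: centre of its underside; x points from the hatch's free edge towards its hinge. Two steel toggle switches (18 mm high, at x = -26 and 14 mm, y = -45 mm) stand beside its hatch. Same hatch; leave it shut.
- motorbox_hatch (a joint): Angle of the motor box's hatch, rad: 0 shut and latched; it must stay shut.
- loupe: Black cone-shaped eye loupe, 34 mm across and 26 mm high, loose on the lamp box's deck near x = -46, y = -63 mm of the box; origin at the centre of its underside. Leave alone.
- jar: Small glass jar with a steel cap, 40 mm across, 55 mm high, loose, between the boxes; origin under its centre. Leave alone.
- bezel: Steel ring, 40 mm across, 8 mm high, loose on the bench; origin under its centre. Leave alone.
- driver: Screwdriver 130 mm long lying on the bench on the robot's side of the boxes. Leave alone.
- brush: Brush 150 mm long lying on the bench on the robot's side of the boxes. Leave alone.
- tray: Aluminium parts tray 100 x 140 x 20 mm lying beyond the boxes; origin under its centre. Leave alone.
- block: Round wooden work block, 60 mm across, 30 mm high, loose between the boxes; origin under its centre. Leave alone.
Not all that is in view belongs to the job. What is shaped like the lampbox but blue is not meant.

How it is judged (in metres and radians):
On the way, in this order (a step that is already met when the one before it is completed fails the run):
1. a finger presses the lamp box's hatch down to its stop (value of joint lampbox_hatch below -0.05 rad and contact force between the fingers and lampbox_hatch above 0.5 N).
2. let go, the hatch has popped up and stays open for a second with the robot clear of the box (value of joint lampbox_hatch above 0.45 rad and value of joint lampbox_latch between 0.009 and 0.0155 m and contact force between the arm and lampbox below 0.1 N), for 1 s.
At the end, for the whole second after the job is handed in: The lamp box's hatch stands open (more than 0.45 rad) and still, its latch has been pressed exactly once (latch slide between 9 and 15.5 mm), and the motor box's hatch is shut (below 0.05 rad) (value of joint lampbox_hatch above 0.45 rad and value of joint lampbox_latch between 0.009 and 0.0155 m and value of joint motorbox_hatch below 0.05 rad and velocity of joint lampbox_hatch below 0.1 rad/s); the robot touches nothing.
It fails at once if the lamp box's latch is pressed a second time (value of joint lampbox_latch above 0.0155 m).
It fails at once if the motor box's hatch pops open (value of joint motorbox_hatch above 0.1 rad).
It fails at once if a loose thing is lifted, or pushed more than 10 mm (distance of any of loupe, jar, bezel, driver, brush, tray, block from where it was at the start of the episode above 0.01 m).
It also fails if it takes over 32 s, if anything falls off the work surface, if the arm or the gripper's body presses on something with over 40 N, if the wrist force passes 120 N, or if a joint passes its speed limit or range.

## Working session

There is one attempt and no reset: what is moved stays moved. The work goes in short steps, each a Python script; the robot and the scene stay as the last script left them, time stands still between calls to the robot, and variables do not carry over. Pictures are saved under pics/ and viewed, and the job is handed in when it is done.

```bash
ls; mkdir -p pics
python3 - <<'E'
from plant import env,kin,cams,models
import cv2,numpy as np
s=env.state();print(s['t'],s['ee_pos'],s['tcp_rot'],s['width'])
for n in ['scene','top']:
    im,d=cams.capture(n);cv2.imwrite(f'pics/{n}1.png',cv2.cvtColor(im,cv2.COLOR_RGB2BGR));np.save(f'pics/{n}1.npy',d)
    c=cams.get_calibration(n);print(n,c)
    for q in ['lampbox','motorbox','lampbox_hatch','loupe']:
        print(q,[(r['rect'],round(r['confidence'],2)) for r in models.recognise(n,q)])
print(env.state()['t'])
E
```

```text
pics
0.0 [ 167.08842619 -523.7737626   230.58587679] [-3.14028731e+00 -7.35589709e-06  3.08791032e-01] 85.76351401077015
scene {'camera_matrix': array([[372.83114879,   0.        , 249.50817316],
       [  0.        , 372.83114879, 189.77292272],
       [  0.        ,   0.        ,   1.        ]]), 'R': array([[-0.05268386,  0.99859478, -0.00573379],
       [ 0.87239855,  0.0432304 , -0.48687977],
       [-0.48594772, -0.03065285, -0.87345018]]), 't': array([ 102.21716107, -487.83098386, 1389.52138399])}
lampbox [([99.5, 101.8, 168.1, 148.7], 0.78), ([161.0, 158.5, 234.6, 219.4], 0.57)]
motorbox [([344.4, 177.3, 414.7, 233.8], 0.64)]
lampbox_hatch [([193.1, 173.2, 214.9, 200.4], 0.81), ([126.0, 116.4, 150.6, 133.5], 0.61)]
loupe [([264.1, 190.2, 284.4, 207.0], 0.3), ([191.5, 174.5, 217.1, 199.6], 0.28)]
top {'camera_matrix': array([[354.87692853,   0.        , 260.06047871],
       [  0.        , 354.87692853, 190.08262313],
       [  0.        ,   0.        ,   1.        ]]), 'R': array([[ 0.02305475, -0.99965885,  0.0122741 ],
       [-0.99412612, -0.0242223 , -0.10548241],
       [ 0.10574373, -0.00977013, -0.99434542]]), 't': array([-74.28684012, 603.41908489, 927.7170193 ])}
lampbox [([366.1, 255.7, 448.2, 319.4], 0.85), ([282.9, 170.1, 363.3, 235.8], 0.73), ([300.4, 181.5, 326.3, 209.6], 0.3)]
motorbox [([90.1, 155.7, 162.8, 211.5], 0.85)]
lampbox_hatch [([302.5, 181.5, 324.1, 209.6], 0.85), ([386.6, 263.3, 414.7, 295.6], 0.6), ([232.7, 228.6, 247.6, 242.1], 0.27)]
loupe [([331.5, 221.5, 350.7, 235.8], 0.68)]
0.5
```

Run:
```python
import cv2
a=cv2.imread('pics/top1.png');cv2.imwrite('pics/top1b.png',cv2.resize(a[130:340,60:470],(800,410),interpolation=cv2.INTER_CUBIC))
cv2.imwrite('pics/top1c.png',cv2.resize(a[155:255,270:380],(770,600*7//6*0+600)[:2],interpolation=cv2.INTER_CUBIC))
```

```text
(no output)
```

View pics/scene1.png

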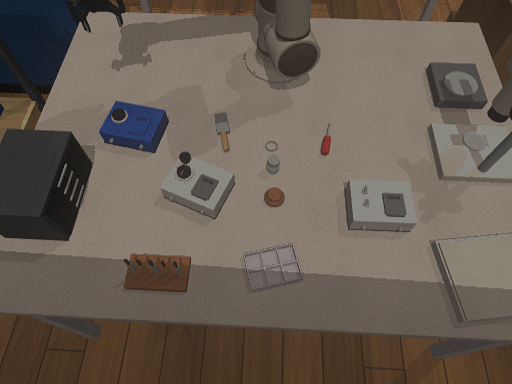

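View pics/top1b.png

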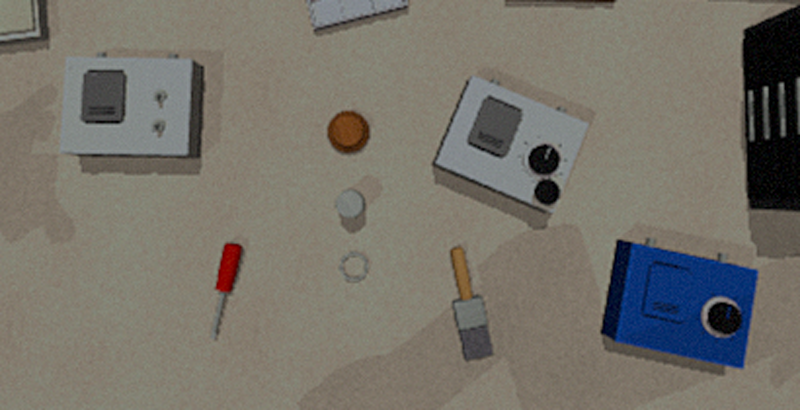

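View pics/top1c.png

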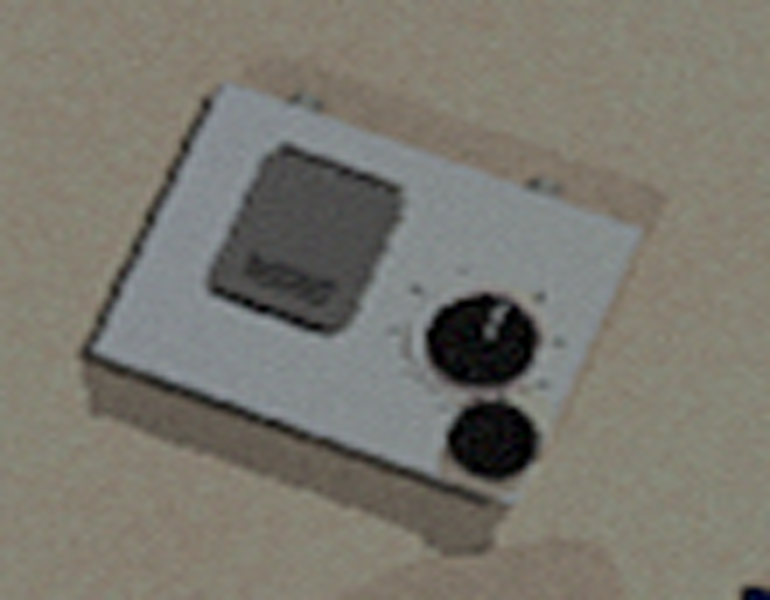

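The top view shows three candidates: the off-white box with a black round dial at about (321,203), the blue look-alike at about (407,287), and the off-white box with two toggles at about (126,183). I choose the one at (321,203), because it's off-white with one dial. The black loupe sits beside the dial at about (341,228), and the ribs are on the hatch's robot-side edge at about (311,201). Next I measure the hatch.

```bash
cat > h.py <<'E'
import numpy as np,cv2
from plant import env,kin,cams,models
def onplane(cal,uv,z,R=None,t=None):
    K=cal['camera_matrix'];R=cal['R'] if R is None else R;t=cal['t'] if t is None else t
    uv=np.atleast_2d(uv).astype(float)
    d=np.c_[uv,np.ones(len(uv))]@np.linalg.inv(K).T@R
    c=-R.T@t
    return c+d*((z-c[2])/d[:,2])[:,None]
E
python3 - <<'E'
from h import *
for n,box in [('top',(280,165,370,240)),('scene',(155,150,240,222))]:
    im,d=cams.capture(n);cal=cams.get_calibration(n)
    for q,z in [('lampbox_hatch',66),('lampbox',60),('loupe',86),('jar',55),('block',30)]:
        for m in models.masks_of(n,q)[:3]:
            r=m['rect'];cx,cy=(r[0]+r[2])/2,(r[1]+r[3])/2
            if q.startswith('lamp') and not(box[0]<cx<box[2] and box[1]<cy<box[3]):continue
            v,u=np.nonzero(m['pixels']);
            if len(u)<20: continue
            w=onplane(cal,np.c_[u,v],z)
            # depth-based
            dd=d[v,u];ok=dd>0
            P=(np.c_[u,v,np.ones(len(u))]@np.linalg.inv(cal['camera_matrix']).T*dd[:,None]-cal['t'])@cal['R']
            rect=cv2.minAreaRect(w[:,:2].astype(np.float32))
            print(n,q,round(m['confidence'],2),r,len(u),'planemean',w.mean(0).round(1),'depthmed',np.median(P[ok],0).round(1),'rect',np.round(rect[0],1),np.round(rect[1],1),round(rect[2],1))
            if q=='lampbox':
                top=ok&(P[:,2]>50)&(P[:,2]<70)
                rect=cv2.minAreaRect(P[top][:,:2].astype(np.float32));print('  deck',top.sum(),rect,'zmed',np.median(P[top,2]))
E
```

```text
top lampbox_hatch 0.56 [302.2, 183.2, 324.9, 206.9] 558 planemean [ 591.9 -200.5   66. ] depthmed [ 591.9 -200.7   66.8] rect [ 592.6 -200.9] [56.6 69.6] 67.6
top lampbox 0.97 [282.4, 168.0, 363.2, 238.5] 3333 planemean [ 572.6 -219.7   60. ] depthmed [ 572.  -217.8   61.5] rect [ 571.6 -221.7] [177.3 142.9] 67.4
  deck 2834 ((570.7147827148438, -224.3815155029297), (170.37564086914062, 130.9466552734375), 68.3904037475586) zmed 61.50878420094516
top loupe 0.51 [331.9, 222.2, 350.7, 236.1] 114 planemean [ 508.5 -265.3   86. ] depthmed [ 508.  -264.3   87.2] rect [ 509.  -265.3] [27.7 28.2] 1.3
top jar 0.57 [235.3, 227.7, 249.0, 241.8] 155 planemean [486.7  -9.7  55. ] depthmed [486.4 -10.   55. ] rect [487.7 -11.4] [33.6 33.9] 1.3
top block 0.69 [226.9, 187.1, 247.8, 208.3] 383 planemean [583.5  -2.3  30. ] depthmed [584.6  -2.6  27.9] rect [583.8  -2.1] [57.  56.8] 1.5
scene lampbox_hatch 0.89 [191.1, 175.5, 214.2, 199.0] 410 planemean [ 596.  -199.4   66. ] depthmed [ 596.4 -199.2   66.1] rect [ 595.6 -199.5] [56.5 70.4] 67.5
scene lampbox_hatch 0.75 [179.4, 150.8, 193.7, 162.8] 95
[... 451 characters left out ...]
anemean [ 511.6 -261.3   86. ] depthmed [ 511.5 -262.3   85.5] rect [ 511.  -260.2] [35.3 27.7] 45.7
scene jar 0.57 [269.7, 156.9, 276.4, 174.3] 179 planemean [501.4  -7.4  55. ] depthmed [496.5  -6.9  51.9] rect [501.2  -7.9] [60.  32.5] 0.9
scene block 0.77 [265.3, 190.3, 282.6, 207.1] 273 planemean [599.5  -0.9  30. ] depthmed [ 5.979e+02 -4.000e-01  2.760e+01] rect [599.2  -1.3] [53.2 56.4] 50.0
scene block 0.66 [188.7, 175.8, 220.0, 199.3] 432 planemean [ 574.5 -204.9   30. ] depthmed [ 595.6 -198.4   66.1] rect [ 574.1 -204.7] [59.4 72.5] 68.7
scene block 0.62 [321.2, 132.9, 329.8, 153.9] 152 planemean [407.3 156.4  30. ] depthmed [402.6 158.2  22.9] rect [404.4 156.6] [25.1 80.4] 80.6
```

The box frame is consistent: centre about (571,-223), yaw about -21.6°. From it the hatch centre should be at (592,-199) and was measured at (592–596,-200). The loupe should be at (505,-265) and was measured at (509,-263). Before swinging over, I check for tall obstacles.

Run:
```python
from h import *
for n in ['scene','top']:
    d=np.load(f'pics/{n}1.npy');cal=cams.get_calibration(n)
    v,u=np.nonzero(d>0)
    P=(np.c_[u,v,np.ones(len(u))]@np.linalg.inv(cal['camera_matrix']).T*d[v,u][:,None]-cal['t'])@cal['R']
    r=np.hypot(P[:,0],P[:,1]);a=np.degrees(np.arctan2(P[:,1],P[:,0]))
    for lo in range(-75,-5,10):
        s=(a>lo)&(a<lo+10)&(r>350)&(r<800)
        q=s&(P[:,2]>100)
        print(n,lo,'maxz',P[s,2].max().round() if s.any() else None,'near r of z>100',r[q].min().round() if q.any() else None, q.sum())
p=[577,-193,190]
for yaw in (-.377,np.pi-.377): print(kin.solve_ik(p,[np.pi,0,yaw]))
print(env.state()['qpos'],env.state()['t'])
```

```text
scene -75 maxz 351.0 near r of z>100 476.0 865
scene -65 maxz 84.0 near r of z>100 None 0
scene -55 maxz 165.0 near r of z>100 752.0 552
scene -45 maxz 144.0 near r of z>100 800.0 1
scene -35 maxz 90.0 near r of z>100 None 0
scene -25 maxz 82.0 near r of z>100 None 0
scene -15 maxz 65.0 near r of z>100 None 0
top -75 maxz 7.0 near r of z>100 None 0
top -65 maxz 84.0 near r of z>100 None 0
top -55 maxz 165.0 near r of z>100 752.0 908
top -45 maxz 70.0 near r of z>100 None 0
top -35 maxz 91.0 near r of z>100 None 0
top -25 maxz 83.0 near r of z>100 None 0
top -15 maxz 67.0 near r of z>100 None 0
[-0.32279006  0.21759423  0.24268837  1.59589047  0.         -3.08738271]
[-0.32279006  0.21759423  0.24268837  1.59589047  0.          0.05420994]
[-1.26201143e+00  8.69110095e-02  1.75932574e-01  1.65980593e+00
  1.86273406e-06  1.57080622e+00] 1.1
```

The path is clear: the tall black case starts at a radius of 752 mm. I shut the gripper, go above the press point and look with the wrist camera.

Run:
```python
from h import *
from scipy.spatial.transform import Rotation as Ro
env.set_gripper(0)
env.movep([575,-192,200],[np.pi,0,np.pi-.377])
env.dwell(.2)
s=env.state();print(s['t'],s['ee_pos'],s['tcp_rot'],s['width'],s['contact_force'])
im,d=cams.capture('wrist');cv2.imwrite('pics/w1.png',cv2.cvtColor(im,cv2.COLOR_RGB2BGR))
cal=cams.get_calibration('wrist')
T=np.eye(4);T[:3,:3]=Ro.from_euler('xyz',s['tcp_rot']).as_matrix();T[:3,3]=s['ee_pos']
W=T@cal['T_tool_cam'];np.save('pics/W1.npy',W)
Rc=W[:3,:3].T;tc=-Rc@W[:3,3]
for q in ['lampbox_hatch']:
  for m in models.masks_of('wrist',q)[:3]:
    v,u=np.nonzero(m['pixels']);w=onplane(cal,np.c_[u,v],66,Rc,tc)
    dd=d[v,u];ok=dd>0
    P=(np.c_[u,v,np.ones(len(u))]@np.linalg.inv(cal['camera_matrix']).T*dd[:,None]-tc)@Rc
    print(q,m['rect'],m['confidence'],len(u),cv2.minAreaRect(w[:,:2].astype(np.float32)),np.median(P[ok],0))
im,d=cams.capture('top');cv2.imwrite('pics/top2.png',cv2.resize(cv2.cvtColor(im,cv2.COLOR_RGB2BGR)[130:280,250:400],(600,600)))
print(env.state()['t'])
```

```text
3.975 [ 574.7558296  -192.70088715  200.13992365] [-3.14153982e+00  2.29338115e-04  2.76318462e+00] 0.24586269258161517 [-0.079035    0.46681802 -1.08404595]
lampbox_hatch [231.0, 170.3, 284.8, 231.2] 0.91 2913 ((591.2197875976562, -196.26577758789062), (56.328670501708984, 65.87211608886719), 68.2879409790039) [ 588.94959229 -195.83957804   64.63173209]
4.125
```

View pics/w1.png

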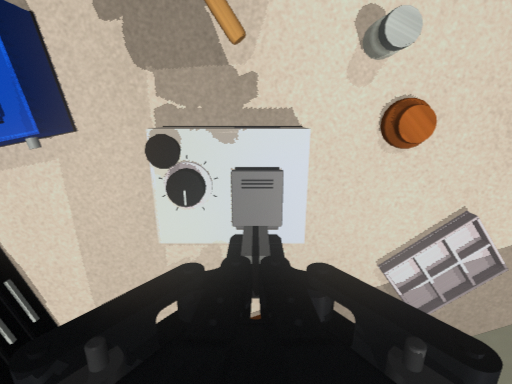

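View pics/top2.png

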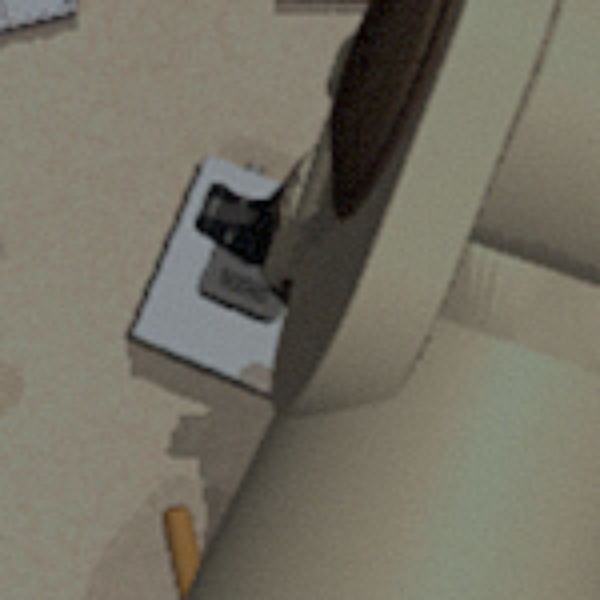

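The wrist view shows the off-white box with the dial at (186,187), the loupe at (163,151) and the hatch at (257,198). The ribs are on its near edge at about (257,184), so this is the right box. The hatch centre agrees at about (591,-198), so the press point is about (575,-192). I press with force monitoring.

Run:
```python
from h import *
x,y=575,-192
env.line_to([x,y,75],rate=100);env.dwell(.2)
f0=np.mean([env.state()['contact_force']],0);print(env.state()['t'],env.state()['ee_pos'],f0)
z=70.;hit=False;log=[]
env.line_to([x,y,z],rate=40)
while z>58:
    z-=.5;env.line_to([x,y,z],rate=20);env.dwell(.03)
    s=env.state();df=s['contact_force']-f0
    log.append((z,s['ee_pos'][2].round(2),df.round(1).tolist()))
    if df[2]>14: hit=True;break
for l in log: print(*l)
print('hit',hit,env.state()['t'])
if hit:
    env.dwell(.2);s=env.state();print(s['ee_pos'],s['contact_force']-f0)
    env.line_to([x,y,150],rate=100)
    s=env.state();print(s['t'],s['ee_pos'],s['contact_force']-f0)
```

```text
5.725 [ 575.21445567 -192.08105382   75.43420389] [0.96141351 0.12674208 0.46105314]
69.5 69.56 [-0.5, 0.0, -1.8]
69.0 69.01 [-1.1, 0.4, 0.2]
68.5 68.49 [-1.6, -1.2, -1.4]
68.0 67.98 [-1.2, -0.7, -0.1]
67.5 67.48 [-0.8, -1.4, -0.2]
67.0 66.97 [-0.8, -0.2, -0.5]
66.5 66.46 [-0.6, -0.5, -0.6]
66.0 66.15 [-0.0, -0.3, 0.8]
65.5 65.6 [-2.1, -0.1, 1.4]
65.0 65.01 [-2.0, 0.2, 1.9]
64.5 64.4 [-1.2, 0.6, 1.9]
64.0 63.87 [-3.5, 1.0, 3.1]
63.5 63.38 [-3.6, 1.0, 2.7]
63.0 63.02 [-3.6, 0.8, 4.7]
62.5 62.93 [-5.2, 0.4, 6.8]
62.0 62.86 [-7.4, 1.9, 9.1]
61.5 62.77 [-8.8, 1.9, 11.7]
61.0 62.73 [-8.9, 2.7, 15.6]
hit True 11.1
[ 575.01191896 -191.99875094   62.72472241] [-10.12790081   2.60627554  15.12035163]
12.3417 [ 574.74333353 -191.92606162  149.10680645] [-0.58740183 -0.84323386 -0.84597375]
```

The hatch met its stop at z ≈ 63, about 3.3 mm down, and I let go. Now I back off farther and look.

Run:
```python
from h import *
env.line_to([575,-192,230],rate=150)
j=list(env.state()['qpos']);j[0]=-0.95;env.move_joints(j)   # swing aside, same height
env.dwell(1.2)
s=env.state();print(s['t'],s['ee_pos'],s['contact_force'])
for n in ['scene','top']:
    im,d=cams.capture(n);cal=cams.get_calibration(n)
    b=(160,145,240,225) if n=='scene' else (275,160,375,245)
    cv2.imwrite(f'pics/{n}3.png',cv2.cvtColor(im,cv2.COLOR_RGB2BGR))
    cv2.imwrite(f'pics/{n}3c.png',cv2.resize(cv2.cvtColor(im,cv2.COLOR_RGB2BGR)[b[1]:b[3],b[0]:b[2]],(600,500),interpolation=cv2.INTER_CUBIC))
    v,u=np.nonzero(d>0)
    P=(np.c_[u,v,np.ones(len(u))]@np.linalg.inv(cal['camera_matrix']).T*d[v,u][:,None]-cal['t'])@cal['R']
    for nm,c0 in [('lamp',(571,-223))]:
        q=P[:,:2]-c0;c,si=np.cos(-.377),np.sin(-.377);bx=q@[c,si];by=q@[-si,c]
        for x in range(-30,50,10):
            m=(abs(bx-x)<5)&(abs(by-30)<18)&(P[:,2]<150);print(n,x,np.median(P[m,2]).round(1) if m.any() else None)
    for qn,z in [('loupe',86),('jar',55),('block',30)]:
        for m in models.masks_of(n,qn)[:1]:
            vv,uu=np.nonzero(m['pixels']);print(n,qn,onplane(cal,np.c_[uu,vv],z).mean(0).round(1))
print(env.state()['t'])
```

```text
15.625 [ 352.53112643 -492.98908428  228.90362773] [ 0.04034722 -1.05838728 -0.02515673]
scene -30 60.7
scene -20 36.9
scene -10 96.9
scene 0 93.3
scene 10 86.7
scene 20 80.4
scene 30 74.0
scene 40 68.4
scene loupe [ 511.4 -261.6   86. ]
scene jar [502.7  -6.9  55. ]
scene block [599.9  -0.6  30. ]
top -30 60.8
top -20 28.6
top -10 50.5
top 0 93.9
top 10 87.7
top 20 81.9
top 30 75.3
top 40 69.4
top loupe [ 507.6 -264.8   86. ]
top jar [486.1  -8.7  55. ]
top block [584.5  -2.8  30. ]
16.025
```

View pics/scene3c.png

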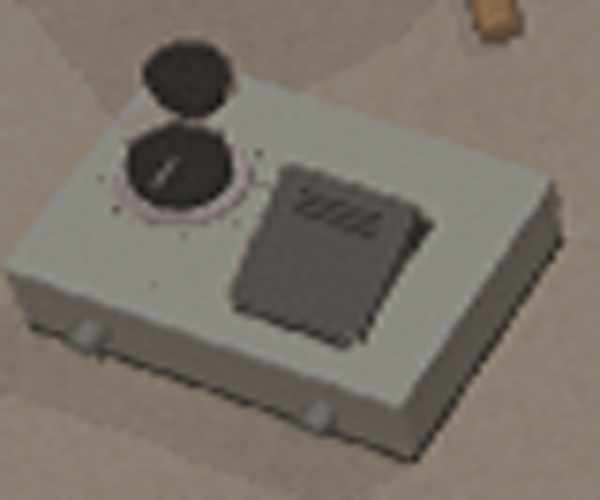

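View pics/scene3.png

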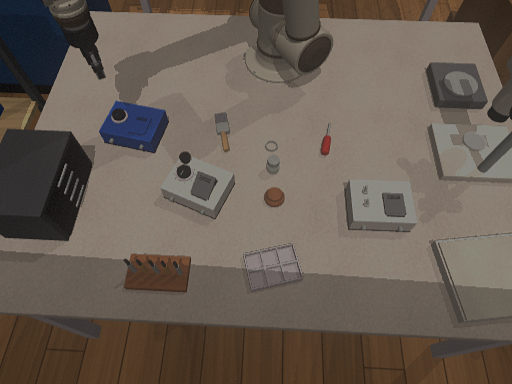

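The scene picture shows the lamp box hatch standing up at (203,183), and the depth slope across it gives about 0.55–0.6 rad. The motor box hatch at (395,204) looks shut. The loupe, jar and block measure where they were, and the arm is clear. I hand in.

Run:
```python
from plant import env
print(env.sign_off(), env.state()['t'])
```

```text
the job is handed in; nothing more can be done
the job is handed in; nothing more can be done
```

The lamp box's hatch is open after one press, and I handed the job in about 16 s into the 32 s allowed.

- **Press:** I used the off-white box with the dial, not the blue look-alike or the box with the toggles. With the gripper shut, the fingertip pressed near (575, -192). The hatch touched at z ≈ 66 mm and met its stop at about 62.7 mm, with about 15 N upward on the tool. I then withdrew straight up and swung the arm aside.
- **Lamp box hatch:** More than a second after letting go, the depth from both cameras showed it tilted by about 0.55–0.6 rad. I could not read the latch slide itself; one press is inferred from the single stroke and the open hatch.
- **Other things:** The motor box's hatch looked shut in the picture; I did not measure it. The loupe, jar and block were within about 1.5 mm of where they were before. The driver, brush, bezel and tray looked unmoved by eye.
- **Disagreement:** The scene and top cameras differ by up to about 16 mm on the jar and block. I therefore compared each camera only with its own earlier picture.

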